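Cap the drink bottle on the sideboard

TASK

The eight-sided cap of the open drink bottle lies on its side on the sideboard: stand it level on the bottle's neck so that it rests on top of the thread, turn it backwards (anticlockwise seen from above) until the thread drops into place, then screw it down clockwise until it is fully home, and let go. Do not push the bowl, tumbler, vase or hairbrush out of place.

Things in the scene. Friction and masses are not known exactly. Their poses are not given: they have to be found in the camera images.
- cap_mid (a point): Centre of the loose grey plastic bottle cap (about 80 g): hollow eight-sided prism, 64 mm across flats (flats 26 mm wide, facing +-y, +-z and half-way between), 44 mm long along its x axis, which points out of the closed top. At the start it lies on a flat, x level with the top facing roughly the robot, z up, centre 32 mm up. On the bottle x must point straight up.
- cap_rim (a point): Centre of the cap's open end, 22 mm from cap_mid against x. Inside, the cap is 56 mm across and 32 mm deep, its mouth flared slightly. A gripper that takes the lying cap by its +-y flats, tilted back t degrees from vertical over the closed top, has the cap upright when tilted 90 - t degrees the opposite way; then set it down and take it again from above.
- cap_lug (a point): Underside of the first of three lugs inside the cap, 25 mm from the axis in the +y direction of the cap and 10 mm inside the open rim (12 mm below cap_mid when upright); the other two lie 120 degrees either way about the axis. Each lug is 6 mm wide and 4 mm high.
- neck (a point): On the axis of the silver aluminium bottle, on the flat shoulder at the foot of its neck, 125 mm above the sideboard; z is up. The bottle (72 mm wide) is fixed in a dark timber holder 100 mm square, 45 mm high, and cannot turn. Neck 40 mm wide. Screwed home, the cap rests with cap_mid 25 mm above this point, and a lug in the +x direction.
- neck_top (a point): Mouth of the bottle, on its axis, 30 mm above neck; axes as neck. Angles below: of a cap lug about the axis, anticlockwise from x seen from above, all repeating every 120 degrees. The right-handed thread is 52 mm wide (2 mm clear of the cap all round). Set down with a lug at 0 to 73 degrees, the cap rests on top of the thread: cap_mid about 39 to 41 mm above neck.
- thread_gap (a point): Middle of the entry gap in the thread, 84 degrees anticlockwise from neck x, 25 mm off the axis. A lug at 78 to 90 degrees falls in (cap_mid 31 mm above neck). A stop at 91 degrees ends backward turning in the gap. From the gap, clockwise turning takes the lugs under the thread and down 5 mm per radian to a hard stop at 0 degrees.
- thread_tooth (a point): Top of the tooth, 102 degrees anticlockwise from neck x, 25 mm off the axis, just beyond the gap. On top of the thread it bars clockwise turning, so only backward turning finds the gap. A lug that lands at 91 to 113 degrees sits on it (cap_mid 41 mm above neck); turned backwards from there the cap drops only 2.5 mm, onto the thread's top: turn on to the gap.
- bowl_mid (a point): Bystander: white porcelain bowl, 130 mm across, 55 mm high; point half-way up.
- tumbler_mid (a point): Bystander: glass tumbler standing upside down, 72 mm across at the rim, 110 mm high; point half-way up.
- vase_mid (a point): Bystander: terracotta vase, 80 mm across, 170 mm high; point half-way up.
- hairbrush_mid (a point): Bystander: black plastic hairbrush lying bristles down, 200 mm long along its x axis (head to +x), 55 mm wide, 32 mm high; point about half-way up.
Not all that is in view belongs to the job. What is meant by the part that bears cap_mid is not pink or purple, and is the smaller of those in its own colour.

How it is judged:
By the outcome, as a careful person would: the job done as asked, in the order asked, and still so for the second after the job is handed in, with the robot touching nothing.
It also fails if it takes over 72 s, if anything falls off the work surface, if the arm or the gripper's body presses on something with over 40 N, if the wrist force passes 120 N, or if a joint passes its speed limit or range.

ROBOT

A 6-joint arm with a two-finger parallel gripper is mounted at the origin on the work surface. World frame = base frame: x ahead of the robot, y to its left, z up, the work surface at z = 0. Lengths are in mm, angles in rad, forces in N, time in s.
With the tool pointing down it reaches from about 350 to 875 mm from the base axis. Payload 4.2 kg.
Tool frame: the origin (TCP) lies between the finger pads; the fingertips stand 17 mm ahead of it and the grasp point (between the pads) lies 2 mm behind it (nose_length is the distance from the TCP to the fingertips, in mm); z points along the fingers, y is the direction in which the jaws open and shut (so a half turn about z gives the same grasp; the last joint's range is limited). The gripper opens to 85 mm and grips with 20 to 120 N. Pads are 22 mm wide; open, the fingers measure 114 mm over their backs; the gripper's body (76 mm by 85 mm) begins 54 mm behind the grasp point. The pads swing forward as they close: fully open they stand 13 mm farther back than shut.
Start: joints at [1.399, 0.385, 0.008, 0, -1.194, -0.259], TCP at [260.965, 567.888, 248.312] pointing down, gripper open.
Joint ranges: [-3.14, 3.14], [-1.21, 2.06], [-1.07, 1.41], [-3.16, 2.05], [-2.99, -0.16], [-3.1, 3.1]. Speed limits (rad/s): [2.79, 2.79, 3.14, 3.14, 3.14, 3.14].

INTERFACE

Orientations are given as a unit quaternion [x, y, z, w].
In Python, from bench import * gives the robot as it stands.
- The arm moves only by the tool jog_arm, never from a script. Its argument "increments" is a list of rows, each a list of 4 numbers: the shift along the tool's x, y, z in m, then the turn about the tool's z in degrees. A call has 1 to 10 rows; each row is the pose to reach, as a shift and turn from the pose measured when the call began, along the tool's axes at that moment; what a row does not reach only later rows make up. A row lasts 1/8 s, in which the tool goes at most 62.5 mm and 10.7 degrees, less where a joint would pass 70% of its speed; a pose out of reach is approached as far as the arm can. A call with a gripper value outside its range is refused whole. "hand" is the gripper's target within -1 to 1 (fully open at 1, half-way at 0, shut at -1), set as the call begins (left out, the last holds). The fingers move at their own pace and stop on an object; the grip force is fixed at half the most. Time passes only in rows, so rows that repeat a pose let the fingers close. It gives the time, the measured TCP pose, the force and the opening at its end, in the units of the state.
- read_state(): the state, without advancing time (a new reading comes with each control period).
- get_image(name): name is "scene" or "side" or "wrist"; returns the picture (480x640x3 uint8, red, green, blue); there is no depth.
- calibration(name): a dict with "fx", "fy", "cx", "cy" (pixels), "position" and "rotation" of the camera in the world; the wrist camera has in their place "hand_eye" (4x4, takes a point from camera to tool coordinates, whose origin is the TCP and whose axes are the flange's). Camera axes: x right, y up, looking along -z (the intrinsics and any distortion apply to the point x, -y, -z); pixel columns grow to the right and rows downward; lengths in mm; the calibration is good to about 2 mm. A picture is of the moment at which its call begins: read the wrist's pose just before it. calibration takes no time and is no camera call.
- job_done(): hands the job in, once; it reports no verdict.
The state is a dict: "clock": time; "joints": joint angles; "joint_vel": joint speeds; "joint_efforts": joint torques, N m; "position": TCP position; "ee_rot": TCP orientation; "contact_force": force on the tool from outside, world axes, zero at the start; "wrist_torque": the same for the moment, N m; "gripper_width": finger opening in mm.
Only numpy, scipy, OpenCV 4.12 (cv2) and the standard library are available. Lean on these libraries where they do the work, as an engineer would, in place of code of your own. Each camera call takes 0.05 s, during which the arm holds its last target.

## Working session

There is one attempt and no reset: what is moved stays moved. The work goes in short steps, Python scripts to look and compute and a tool call to move; the robot and the scene stay as the last step left them, time stands still between calls to the robot, and variables do not carry over. Pictures are saved under pics/ and viewed, and the job is handed in when it is done.

Besides the shell and the picture viewer there is one more tool, called after ">>>" by a JSON object that holds its "method" and its "body", one argument or row to a line. jog_arm: Moves the arm, as the interface text tells. Its arguments: {"type":"object","properties":{"increments":{"type":"array"},"hand":{"type":"number"}},"required":["increments"]}

```bash
ls -la; mkdir -p pics; python3 - <<'E'
from bench import *
import cv2,json
s=read_state();print(s)
for n in ["scene","side","wrist"]:
    print(n,calibration(n))
    im=get_image(n);cv2.imwrite(f"pics/{n}0.png",im[:,:,::-1])
E
```

```text
total 12
drwxr-xr-x  3 agent agent 4096 Dec  7 13:57 .
drwxr-xr-x 23 root  root  4096 Dec  7 13:57 ..
drwxr-xr-x  2 agent agent 4096 Dec  7 13:57 pics
{'clock': 0.0, 'joints': array([ 1.39862404e+00,  3.85550785e-01,  6.60308764e-03, -5.24783263e-04,
       -1.19400471e+00, -2.58631350e-01]), 'joint_vel': array([-6.04511487e-04,  4.16646513e-04, -3.17472416e-06,  1.01760442e-04,
        1.68092903e-03, -2.87514869e-04]), 'joint_efforts': array([ 2.29902862e-04, -3.92286658e+01,  1.88393962e+01,  4.18612674e+00,
       -4.66674988e-03,  1.98013637e-06]), 'position': array([260.72670668, 567.40123499, 247.2123102 ]), 'ee_rot': array([ 9.76869295e-01, -2.13834418e-01, -1.97064142e-04,  1.08757184e-03]), 'contact_force': array([ 0.18592922, -0.15124871,  0.09337476]), 'wrist_torque': array([-0.01239963,  0.02917311,  0.00357495]), 'gripper_width': 85.14545706161097}
scene {'fx': 482.5290642914172, 'fy': 482.5290642914172, 'cx': 318.9503033399738, 'cy': 247.0075699217073, 'position': array([1219.0717211 ,  237.97687938,  769.47825727]), 'rotation': array([0.23426954, 0.33158675, 0.74226511, 0.53311399])}
side {'fx': 595.9346975023944, 'fy': 595.9346975023944, 'cx': 317.05956531083746, 'cy': 240.59161056170348, 'position': array([365.95270184, 653.56587027, 777.41448481]), 'rotation': array([-0.05073101,  0.39018409,  0.91159546, -0.11906498])}
wrist {'fx': 410.29105786326994, 'fy': 410.29105786326994, 'cx': 317.78799103957147, 'cy': 237.97275921310418, 'hand_eye': array([[-4.79787318e-04,  9.51637894e-01,  3.07221562e-01,
         7.67113413e+01],
       [ 9.99999799e-01,  3.29513670e-04,  5.41008664e-04,
        -4.76617310e-01],
       [ 4.13610641e-04,  3.07221760e-01, -9.51637861e-01,
        -1.25322118e+02],
       [ 0.00000000e+00,  0.00000000e+00,  0.00000000e+00,
         1.00000000e+00]])}
```

View pics/scene0.png

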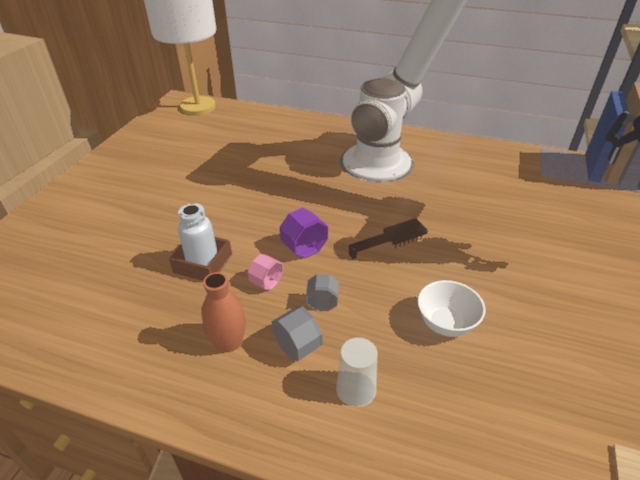

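View pics/side0.png

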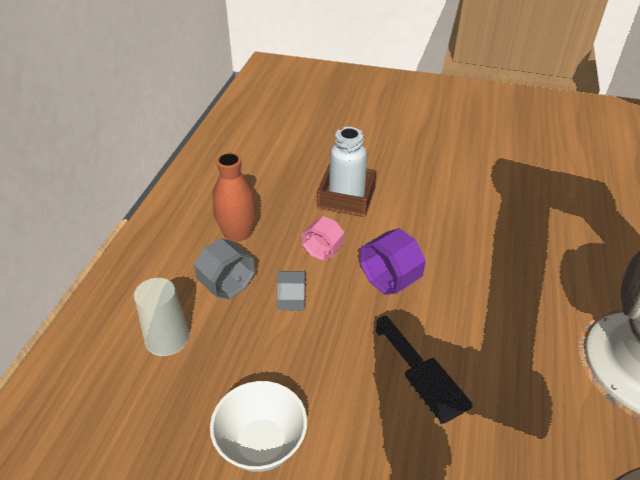

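View pics/wrist0.png

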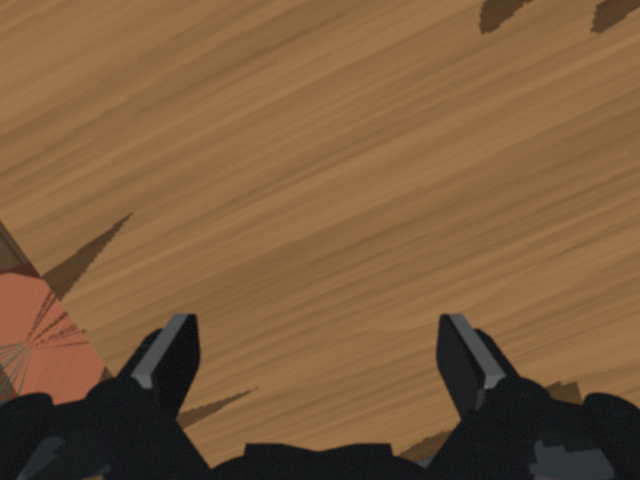

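Candidates at scene pixels:
- Purple (304,233) and pink (266,272) are both excluded by colour.
- Large grey at (298,333).
- Small grey at (322,292), which fits best as the smaller of the two greys.

I'll confirm with an enlarged crop.

```bash
cat > h.py <<'E'
import numpy as np, cv2
from scipy.spatial.transform import Rotation as R
from bench import *
def campose(n,s=None):
    c=calibration(n)
    if n=="wrist":
        he=c["hand_eye"]; Rt=R.from_quat(s["ee_rot"]).as_matrix()
        return c, Rt@he[:3,:3], Rt@he[:3,3]+s["position"]
    return c, R.from_quat(c["rotation"]).as_matrix(), np.array(c["position"])
def ray(n,u,v,s=None):
    c,Rm,p=campose(n,s)
    d=Rm@np.array([(u-c["cx"])/c["fx"],-(v-c["cy"])/c["fy"],-1.]); return p,d/np.linalg.norm(d)
def onplane(n,u,v,z,s=None):
    p,d=ray(n,u,v,s); return p+d*(z-p[2])/d[2]
def proj(n,P,s=None):
    c,Rm,p=campose(n,s); q=Rm.T@(np.asarray(P,float)-p)
    return np.array([c["cx"]-c["fx"]*q[0]/q[2], c["cy"]+c["fy"]*q[1]/q[2]])
def tri(rays):
    A=np.zeros((3,3));b=np.zeros(3)
    for p,d in rays:
        M=np.eye(3)-np.outer(d,d);A+=M;b+=M@p
    X=np.linalg.solve(A,b); return X,[np.linalg.norm((np.eye(3)-np.outer(d,d))@(X-p)) for p,d in rays]
E
python3 - <<'E'
from h import *
a=cv2.imread("pics/scene0.png");b=cv2.imread("pics/side0.png")
f=lambda im,x,y,w,h,k:cv2.resize(im[y:y+h,x:x+w],None,fx=k,fy=k,interpolation=cv2.INTER_CUBIC)
o=np.hstack([f(a,250,250,100,75,4),f(b,190,230,100+35,75,4)[:, :400]])
o2=np.hstack([f(a,170,200,65,65,6),f(b,305,120,65,65,6)])
cv2.imwrite("pics/crop1.png",o);cv2.imwrite("pics/crop2.png",o2)
E
```

```text
(no output)
```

View pics/crop1.png

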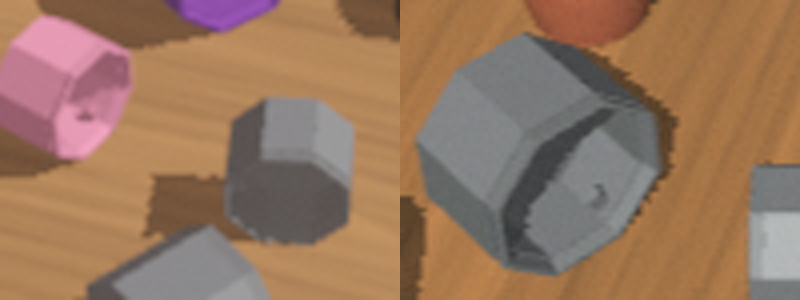

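View pics/crop2.png

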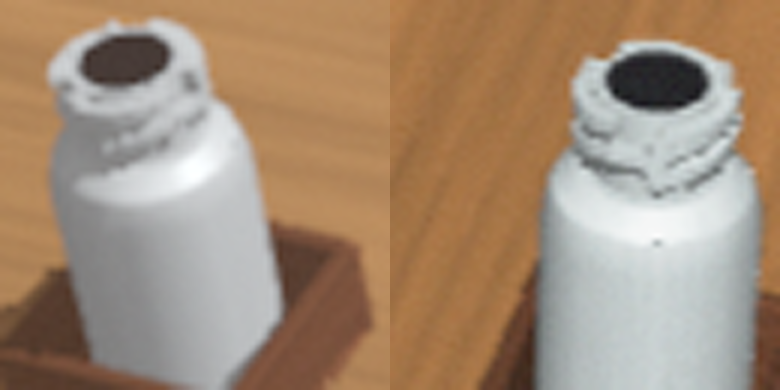

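```bash
python3 - <<'E'
from h import *
a=cv2.imread("pics/scene0.png");b=cv2.imread("pics/side0.png")
def f(im,x,y,w,h,k):
    c=cv2.resize(im[y:y+h,x:x+w],None,fx=k,fy=k,interpolation=cv2.INTER_CUBIC)
    return np.clip((c.astype(float)-40)*1.6,0,255).astype(np.uint8)
cv2.imwrite("pics/crop3.png",np.hstack([f(a,298,265,50,55,8),f(b,268,262,48,55,8)]))
for n,im,(x,y,w,h) in [("scene",a,(300,268,45,50)),("side",b,(270,262,45,55))]:
    hsv=cv2.cvtColor(im,cv2.COLOR_BGR2HSV); m=((hsv[...,1]<60)).astype(np.uint8)
    mm=np.zeros_like(m);mm[y:y+h,x:x+w]=m[y:y+h,x:x+w]
    k,l,st,ce=cv2.connectedComponentsWithStats(mm)
    i=1+np.argmax(st[1:,4]);print(n,st[i],ce[i])
    cn=max(cv2.findContours((l==i).astype(np.uint8),0,2)[0],key=cv2.contourArea)
    ap=cv2.approxPolyDP(cn,2,True)[:,0];print(ap.tolist())
    print([onplane(n,*p,32).round().tolist() for p in [ce[i]]])
E
```

```text
scene [306 274  32  37 991] [321.88698285 292.2431887 ]
[[317, 274], [308, 281], [306, 303], [313, 309], [328, 310], [336, 305], [337, 281], [330, 275]]
[[578.0, 22.0, 32.0]]
side [ 277  271   28   39 1070] [290.75140187 290.01682243]
[[279, 271], [278, 309], [303, 309], [304, 271]]
[[578.0, 25.0, 32.0]]
```

View pics/crop3.png

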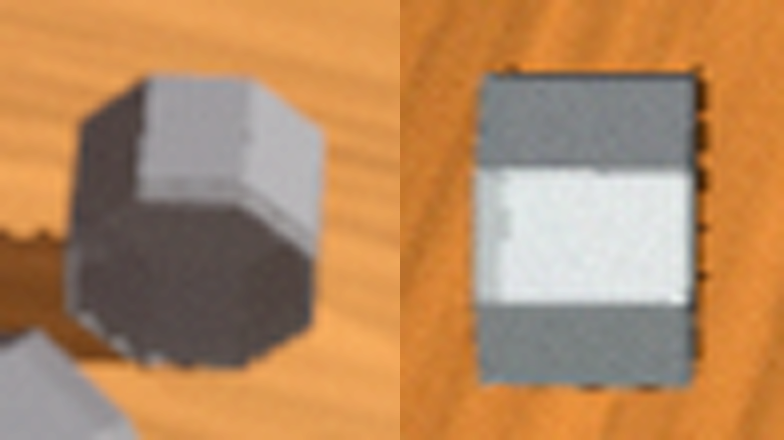

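```bash
python3 - <<'E'
from h import *
P=[onplane("side",u,v,64) for u,v in [(278,283),(304.9,283),(304.6,300.1),(278,300.1)]]
for p in P: print(p.round(1))
d=(P[0]+P[3]-P[1]-P[2])/2; print("len",np.linalg.norm(d),"axis yaw",np.degrees(np.arctan2(d[1],d[0])), np.mean(P,0))
# bottle mouth center
m=[("scene",170+125/6,200+58/6),("side",305+(658-390)/6,120+80/6)]
X,e=tri([ray(n,u,v) for n,u,v in m]);print("neck_top",X,e)
for n,u,v in m: print(onplane(n,u,v,155))
for nm,n,u,v,z in [("bowl","side",258,415,50),("bowl","scene",451,300,55),("tumbler top","side",158,292,110),("tumbler","scene",358,350,110),("vase top","side",229,160,170),("vase","scene",216,281,170),("brush head","side",440,390,32),("brush tail","side",382,322,15),("purple","side",393,262,50),("pink","side",323,239,25),("big grey","side",225,268,45),("holder c1","scene",231,243,45),("c2","scene",184,238,45),("c3","scene",172,263,45),("c4","scene",211,277,45)]:
    print(nm,onplane(n,u,v,z).round())
E
```

```text
[593.   42.9  64. ]
[551.1  31.8  64. ]
[541.7  66.7  64. ]
[582.1  77.5  64. ]
len 42.580673910056014 axis yaw 14.893776500926208 [566.97003809  54.72078984  64.        ]
neck_top [ 549.19313408 -275.76659652  153.29236549] [np.float64(0.4060442005695754), np.float64(0.4060442005695817)]
[ 550.59917343 -274.83626973  155.        ]
[ 548.70960781 -272.52588205  155.        ]
bowl [551. 268.  50.]
bowl [537. 276.  55.]
tumbler top [745. 145. 110.]
tumbler [749. 142. 110.]
vase top [ 727. -117.  170.]
vase [ 731. -119.  170.]
brush head [316. 153.  32.]
brush tail [420.  39.  15.]
purple [423. -65.  50.]
pink [ 559. -115.   25.]
big grey [696.  17.  45.]
holder c1 [ 511. -217.   45.]
c2 [ 530. -328.   45.]
c3 [ 611. -309.   45.]
c4 [ 622. -209.   45.]
```

```bash
python3 - <<'E'
from h import *
P=[onplane("side",u,v,64) for u,v in [((487-400)/8+268,262+72/8),((695-400)/8+268,262+72/8),(304.9,283),(278,283)]]
for p in P: print(p.round(1))
d=(P[0]+P[3]-P[1]-P[2])/2; print("len",np.linalg.norm(d),"axis yaw",np.degrees(np.arctan2(d[1],d[0])), np.mean(P,0))
Q=[onplane("side",u,v,45) for u,v in [(304.6,300.1),(278,300.1)]];print(Q)
E
```

```text
[599.7  17.1  64. ]
[558.3   6.1  64. ]
[551.1  31.8  64. ]
[593.   42.9  64. ]
len 43.10095660591252 axis yaw 14.894826273152548 [575.52227865  24.49913238  64.        ]
[array([546.40194437,  51.09740942,  45.        ]), array([587.82838717,  62.11483123,  45.        ])]
```

```bash
cat >> h.py <<'E'
def delta(target,yaw=None):
    s=read_state();Rm=R.from_quat(s["ee_rot"]).as_matrix()
    d=Rm.T@(np.asarray(target,float)-s["position"])
    y=np.degrees(np.arctan2(Rm[1,0],Rm[0,0]))
    t=0 if yaw is None else -((yaw-y+180)%360-180)
    print("t",round(s["clock"],2),"pos",s["position"].round(1),"yaw",round(y,2),"tilt z",Rm[:,2].round(3),"F",s["contact_force"].round(1),"w",round(s["gripper_width"],1),"j",s["joints"].round(2))
    print("shift m",(d/1000).round(4),"turn",round(t,2))
E
python3 - <<'E'
from h import *
delta([577,24.5,240],14.9)
E
```

```text
t 0.15 pos [260.8 567.5 247.5] yaw -24.69 tilt z [-0.001 -0.002 -1.   ] F [-0.7  0.5 -0.3] w 85.7 j [ 1.4   0.39  0.01 -0.   -1.19 -0.26]
shift m [0.5141 0.3613 0.0081] turn -39.59
```

>>> {"method": "jog_arm", "body": {
  "increments": [
    [0.05, 0.035, 0, -4],
    [0.1, 0.07, 0, -8],
    [0.155, 0.108, 0, -12],
    [0.21, 0.147, 0, -16],
    [0.265, 0.186, 0, -20],
    [0.32, 0.225, 0, -24],
    [0.375, 0.263, 0, -28],
    [0.43, 0.302, 0, -32],
    [0.475, 0.334, 0.004, -36],
    [0.514, 0.361, 0.008, -39.6]
  ],
  "hand": 1
}}

```text
clock: 1.4
position: [574.6, 28.4, 240.6]
ee_rot: [0.991, 0.131, -0.0, 0.001]
contact_force: [0.8, 0.8, -0.5]
gripper_width: 85.2
```

```bash
python3 - <<'E'
from h import *
delta([577,24.5,240],14.9)
cv2.imwrite("pics/w1.png",get_image("wrist")[:,:,::-1])
E
```

```text
t 1.4 pos [574.6  28.4 240.6] yaw 15.04 tilt z [-0.    -0.001 -1.   ] F [ 0.8  0.8 -0.5] w 85.2 j [ 0.33  0.31 -0.13  0.   -1.14  1.5 ]
shift m [0.0013 0.0044 0.0006] turn 0.14
```

View pics/w1.png

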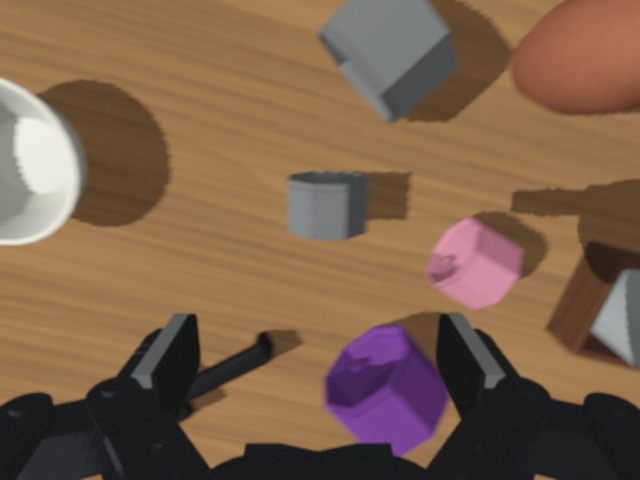

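```bash
python3 - <<'E'
from h import *
w=cv2.imread("pics/w1.png")
c=cv2.resize(w[155:255,270:390],None,fx=6,fy=6,interpolation=cv2.INTER_CUBIC)
cv2.imwrite("pics/w1c.png",np.clip((c.astype(float)-20)*1.5,0,255).astype(np.uint8)[:600])
E
```

```text
(no output)
```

View pics/w1c.png

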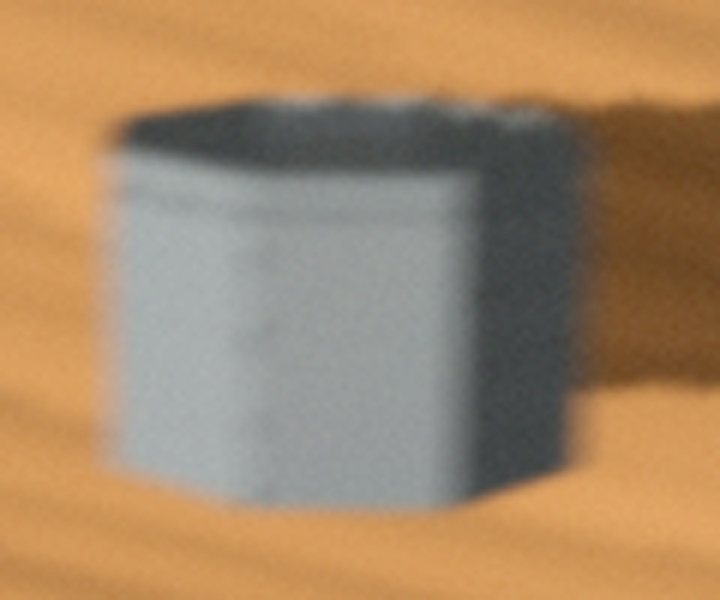

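```bash
python3 - <<'E'
from h import *
s=read_state()
for u,v in [(311,184),(349.5,184),(309.5,238.5),(347,238.5)]: print(onplane("wrist",u,v,64,s).round(1))
print(onplane("wrist",329.2,211.5,64,s).round(1))
delta([576,24.5,30],14.9)
E
```

```text
[596.6  34.6  64. ]
[603.8   7.1  64. ]
[555.3  25.1  64. ]
[562.7  -2.8  64. ]
[579.8  16.1  64. ]
t 1.45 pos [576.9  22.9 239.3] yaw 14.79 tilt z [-0.001 -0.004 -1.   ] F [ 4.3 -1.4  0.5] w 85.5 j [ 0.32  0.31 -0.13  0.   -1.14  1.51]
shift m [ 0.     -0.0025  0.2093] turn -0.11
```

>>> {"method": "jog_arm", "body": {
  "increments": [
    [0, -0.001, 0.04, 0],
    [0, -0.001, 0.09, 0],
    [0, -0.001, 0.14, 0],
    [0, -0.001, 0.18, 0],
    [0, -0.001, 0.2, 0],
    [0, -0.001, 0.21, 0],
    [0, -0.001, 0.21, 0]
  ]
}}

```text
clock: 2.33
position: [576.2, 23.0, 28.9]
ee_rot: [0.992, 0.129, -0.001, 0.002]
contact_force: [0.3, -0.6, 0.8]
gripper_width: 85.3
```

>>> {"method": "jog_arm", "body": {
  "increments": [
    [0, 0, 0, 0],
    [0, 0, 0, 0],
    [0, 0, 0, 0],
    [0, 0, 0, 0],
    [0, 0, 0, 0]
  ],
  "hand": -1
}}

```text
clock: 2.95
position: [577.3, 23.4, 30.4]
ee_rot: [0.992, 0.129, 0.0, 0.002]
contact_force: [0.1, 1.1, 6.8]
gripper_width: 63.0
```

```bash
python3 - <<'E'
from h import *
delta([530,120,30],15)
E
```

```text
t 2.95 pos [577.3  23.4  30.4] yaw 14.83 tilt z [ 0.001 -0.004 -1.   ] F [0.1 1.1 6.8] w 63.0 j [ 0.32  0.55 -0.36  0.01 -0.66  1.5 ]
shift m [-0.021  -0.1055 -0.    ] turn -0.17
```

>>> {"method": "jog_arm", "body": {
  "increments": [
    [0, 0, -0.02, 0],
    [-0.003, -0.02, -0.04, 0],
    [-0.01, -0.055, -0.04, 0],
    [-0.018, -0.085, -0.04, 0],
    [-0.021, -0.105, -0.04, 0],
    [-0.021, -0.105, -0.03, 0],
    [-0.021, -0.105, -0.012, 0],
    [-0.021, -0.105, -0.001, 0],
    [-0.021, -0.105, -0.001, 0]
  ]
}}

```text
clock: 4.08
position: [530.2, 119.2, 30.7]
ee_rot: [0.992, 0.129, -0.0, 0.002]
contact_force: [-0.2, -0.1, -0.6]
gripper_width: 63.2
```

```bash
python3 - <<'E'
from h import *
delta([530,120,30],15)
cv2.imwrite("pics/s2.png",get_image("scene")[:,:,::-1])
E
```

```text
t 4.08 pos [530.2 119.2  30.7] yaw 14.81 tilt z [ 0.    -0.004 -1.   ] F [-0.2 -0.1 -0.6] w 63.2 j [ 0.52  0.51 -0.45  0.01 -0.62  1.3 ]
shift m [ 0.     -0.0008  0.0007] turn -0.19
```

View pics/s2.png

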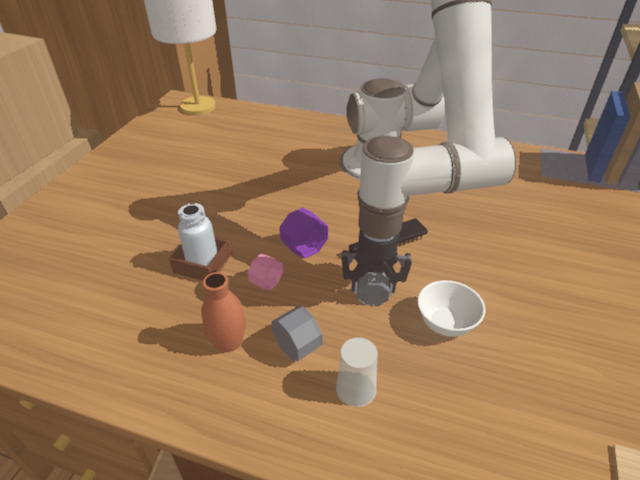

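>>> {"method": "jog_arm", "body": {
  "increments": [
    [0, 0, 0, 0],
    [0, 0, 0, 0],
    [0, 0, 0, 0]
  ],
  "hand": 1
}}

```text
clock: 4.5
position: [530.3, 119.2, 30.7]
ee_rot: [0.992, 0.129, 0.0, 0.002]
contact_force: [1.0, -0.1, -0.5]
gripper_width: 85.2
```

>>> {"method": "jog_arm", "body": {
  "increments": [
    [0, 0, -0.03, 0],
    [0, 0, -0.07, 0],
    [-0.03, 0, -0.1, 0],
    [-0.06, 0, -0.1, 0],
    [-0.06, 0, -0.08, 0],
    [-0.06, 0, -0.05, 0],
    [-0.06, 0, -0.04, 0],
    [-0.06, 0, -0.04, 0]
  ]
}}

```text
clock: 5.5
position: [472.1, 103.9, 70.4]
ee_rot: [0.992, 0.129, -0.001, 0.002]
contact_force: [0.5, -0.4, 0.0]
gripper_width: 85.5
```

>>> {"method": "jog_arm", "body": {
  "increments": [
    [0, 0, 0, 0],
    [0, 0, 0, 0],
    [0, 0, 0, 0],
    [0, 0, 0, 0],
    [0, 0, 0, 0],
    [0, 0, 0, 0]
  ],
  "hand": -1
}}

```text
clock: 6.25
position: [472.2, 103.9, 70.5]
ee_rot: [0.992, 0.129, -0.0, 0.002]
contact_force: [0.5, -0.0, 0.7]
gripper_width: 0.0
```

```bash
python3 - <<'E'
from h import *
delta([530,119,70],15)
cv2.imwrite("pics/w3.png",get_image("wrist")[:,:,::-1])
cv2.imwrite("pics/s3.png",get_image("side")[:,:,::-1])
E
```

```text
t 6.25 pos [472.2 103.9  70.5] yaw 14.8 tilt z [-0.    -0.005 -1.   ] F [ 0.5 -0.   0.7] w 0.0 j [ 0.56  0.37 -0.56  0.01 -0.65  1.27]
shift m [0.0598 0.0001 0.0004] turn -0.2
```

View pics/w3.png

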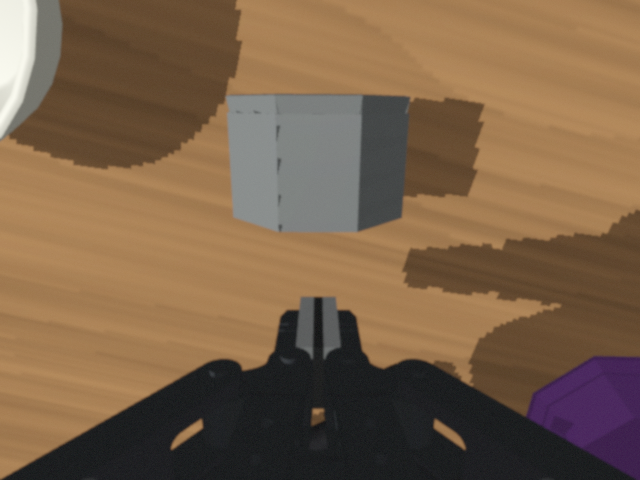

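View pics/s3.png

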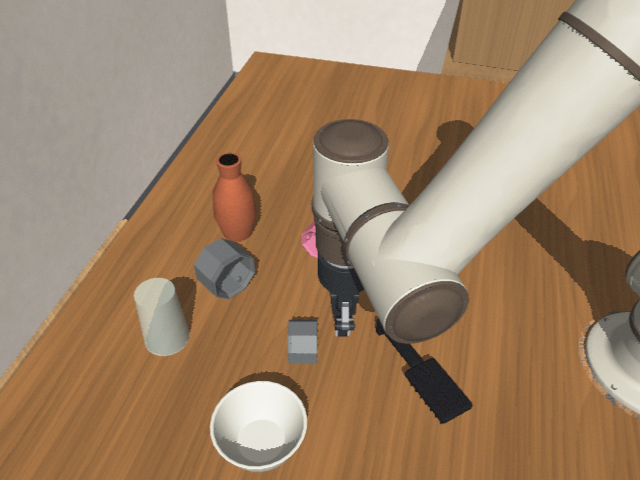

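>>> {"method": "jog_arm", "body": {
  "increments": [
    [0.018, 0, 0, 0],
    [0.04, 0, -0.005, 0],
    [0.065, 0, -0.012, 0],
    [0.09, 0, -0.016, 0],
    [0.105, 0, -0.02, 0],
    [0.105, 0, -0.03, 0]
  ]
}}

```text
clock: 7.1
position: [573.9, 130.8, 99.7]
ee_rot: [0.992, 0.129, -0.001, 0.003]
contact_force: [-0.1, -0.9, -0.3]
gripper_width: 0.2
```

```bash
python3 - <<'E'
from h import *
delta([530,119,70],15)
cv2.imwrite("pics/w4.png",get_image("wrist")[:,:,::-1])
cv2.imwrite("pics/s4.png",get_image("side")[:,:,::-1])
E
```

```text
t 7.1 pos [573.9 130.8  99.7] yaw 14.78 tilt z [-0.002 -0.005 -1.   ] F [-0.1 -0.9 -0.3] w 0.2 j [ 0.5   0.47 -0.27  0.01 -0.83  1.32]
shift m [-0.0454  0.0001  0.0299] turn -0.22
```

View pics/w4.png

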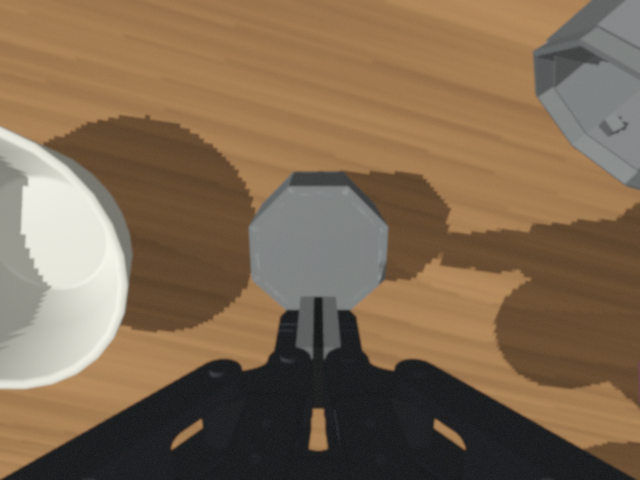

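View pics/s4.png

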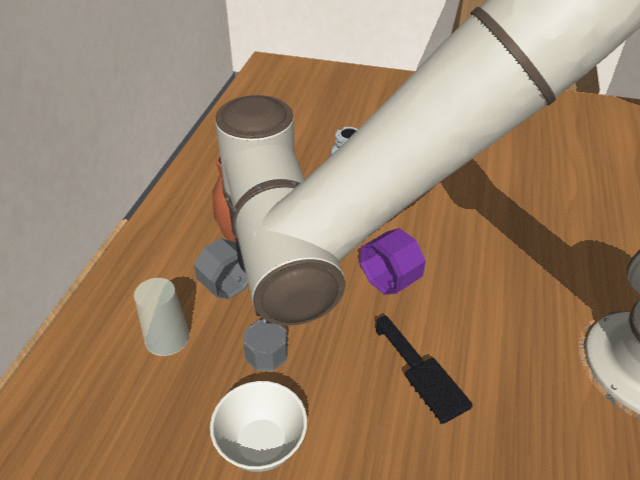

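>>> {"method": "jog_arm", "body": {
  "increments": [
    [0, 0, -0.03, 0],
    [0.02, 0, -0.07, 0],
    [0.04, 0, -0.1, 0],
    [0.04, 0, -0.1, 0],
    [0.04, 0, -0.1, 0]
  ],
  "hand": 1
}}

```text
clock: 7.82
position: [610.9, 141.2, 200.3]
ee_rot: [0.992, 0.129, -0.001, 0.002]
contact_force: [-0.3, -0.6, -0.4]
gripper_width: 84.9
```

```bash
cat >> h.py <<'E'
def capfit(im,s,z,hint=None,name="wrist"):
    hsv=cv2.cvtColor(im,cv2.COLOR_RGB2HSV)
    return hsv
E
python3 - <<'E'
from h import *
s=read_state();im=get_image("wrist");cv2.imwrite("pics/w5.png",im[:,:,::-1])
import pickle;pickle.dump((s,im),open("w5.pkl","wb"))
delta([600,140,100],15)
E
```

```text
t 7.88 pos [610.8 141.1 200. ] yaw 14.79 tilt z [-0.002 -0.005 -1.   ] F [-0.6 -0.4 -0.4] w 85.3 j [ 0.49  0.42 -0.06  0.   -1.09  1.34]
shift m [-0.0103 -0.0021  0.1   ] turn -0.21
```

View pics/w5.png

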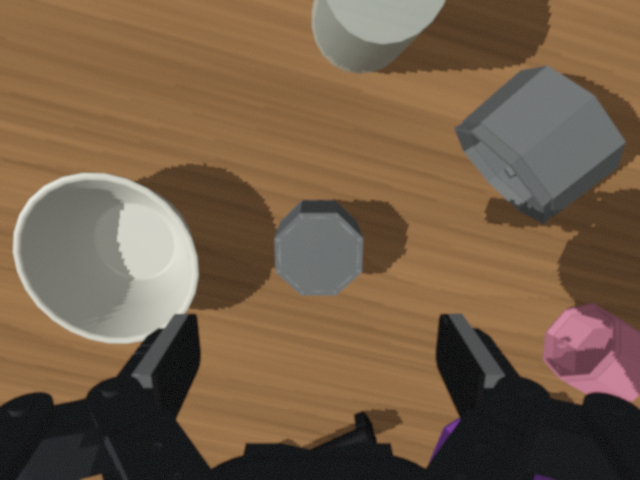

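```bash
python3 - <<'E'
from h import *
import pickle
s,im=pickle.load(open("w5.pkl","rb"))
x0,y0,x1,y1=262,185,380,310
hsv=cv2.cvtColor(im,cv2.COLOR_RGB2HSV)[y0:y1,x0:x1]
print(hsv[65,60],hsv[20,60],hsv[65,10])
m=((hsv[...,1]<70)&(hsv[...,2]>95)).astype(np.uint8)
m=cv2.morphologyEx(m,cv2.MORPH_OPEN,np.ones((3,3)))
k,l,st,ce=cv2.connectedComponentsWithStats(m);i=1+np.argmax(st[1:,4]);print(st[i])
cn=max(cv2.findContours((l==i).astype(np.uint8),0,1)[0],key=cv2.contourArea)
W=np.array([onplane("wrist",p[0]+x0,p[1]+y0,44,s)[:2] for p in cn[:,0]],np.float32)
mo=cv2.moments(W.reshape(-1,1,2));c=np.array([mo["m10"],mo["m01"]])/mo["m00"];print("centre",c,"area",mo["m00"],"ideal",0.8284*64*64)
r=np.linalg.norm(W-c,axis=1);a=np.degrees(np.arctan2(*(W-c).T[::-1]))
# harmonic phase: corners at max r, 8-fold
z=np.sum((r-r.mean())*np.exp(-1j*8*np.radians(a)));print("corner phase",(-np.degrees(np.angle(z))/8)%45, abs(z)/len(r))
best=[(max((W-c)@np.array([np.cos(t),np.sin(t)])),np.degrees(t)) for t in np.radians(np.arange(0,360,1))]
H=np.array([b[0] for b in best]); w=H[:180]+H[180:];
wf=[np.mean([w[(t+45*k)%180] for k in range(4)]) for t in range(45)];print("flat dir",np.argmin(wf),min(wf),max(wf))
rr=cv2.minAreaRect(W);print(rr)
print(proj("wrist",[c[0],c[1],44],s))
o=cv2.resize(im[y0:y1,x0:x1,::-1],None,fx=5,fy=5,interpolation=cv2.INTER_CUBIC)
cv2.drawContours(o,[(cn*5+2)],-1,(0,0,255),1);cv2.imwrite("pics/c5.png",o[:600])
E
```

```text
[ 90   9 112] [75  9 54] [ 15 130  90]
[  12   28   90   83 5974]
centre [584.58358539 135.19681228] area 3328.988369550556 ideal 3393.1264
corner phase 37.85777346867912 0.5473837348554494
flat dir 15 64.32743041746772 68.74575757978889
((584.7411499023438, 135.326904296875), (64.48678588867188, 64.087646484375), 59.96949768066406)
[318.13499011 255.0975264 ]
```

View pics/c5.png

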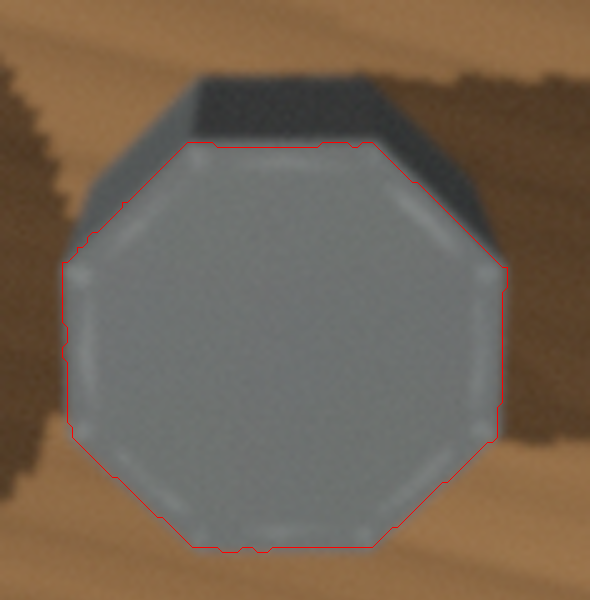

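```bash
python3 - <<'E'
from h import *
delta([584.6,135.2,24],-75)
E
```

```text
t 7.88 pos [610.8 141.1 200. ] yaw 14.79 tilt z [-0.002 -0.005 -1.   ] F [-0.6 -0.4 -0.4] w 85.3 j [ 0.49  0.42 -0.06  0.   -1.09  1.34]
shift m [-0.0262 -0.0018  0.1761] turn 89.79
```

>>> {"method": "jog_arm", "body": {
  "increments": [
    [-0.01, -0.001, 0.02, 10],
    [-0.02, -0.002, 0.04, 20],
    [-0.026, -0.002, 0.06, 30],
    [-0.026, -0.002, 0.07, 40],
    [-0.026, -0.002, 0.08, 50],
    [-0.026, -0.002, 0.08, 60],
    [-0.026, -0.002, 0.08, 70],
    [-0.026, -0.002, 0.08, 80],
    [-0.026, -0.002, 0.08, 89.8],
    [-0.026, -0.002, 0.08, 89.8]
  ]
}}

```text
clock: 9.12
position: [583.8, 135.5, 119.0]
ee_rot: [0.794, -0.608, 0.0, 0.004]
contact_force: [0.1, 1.1, -0.4]
gripper_width: 85.4
```

```bash
python3 - <<'E'
from h import *
delta([584.6,135.2,24],-75)
E
```

```text
t 9.12 pos [583.8 135.5 119. ] yaw -74.9 tilt z [-0.004 -0.006 -1.   ] F [ 0.1  1.1 -0.4] w 85.4 j [ 0.5   0.46 -0.22  0.   -0.89 -0.24]
shift m [ 0.0001 -0.0013  0.095 ] turn 0.1
```

>>> {"method": "jog_arm", "body": {
  "increments": [
    [0, -0.001, 0.04, 0],
    [0, -0.001, 0.075, 0],
    [0, -0.001, 0.095, 0],
    [0, -0.001, 0.095, 0]
  ]
}}

```text
clock: 9.62
position: [582.5, 134.3, 21.9]
ee_rot: [0.795, -0.607, -0.001, 0.006]
contact_force: [0.3, 0.1, 0.7]
gripper_width: 85.6
```

>>> {"method": "jog_arm", "body": {
  "increments": [
    [0, 0, 0, 0],
    [0, 0, 0, 0],
    [0, 0, 0, 0],
    [0, 0, 0, 0],
    [0, 0, 0, 0]
  ],
  "hand": -1
}}

```text
clock: 10.25
position: [583.1, 134.7, 23.0]
ee_rot: [0.795, -0.607, -0.001, 0.005]
contact_force: [-1.4, 0.1, 6.4]
gripper_width: 63.4
```

```bash
python3 - <<'E'
from h import *
delta([565,-190,290],-75)
E
```

```text
t 10.25 pos [583.1 134.7  23. ] yaw -74.73 tilt z [-0.007 -0.008 -1.   ] F [-1.4  0.1  6.4] w 63.4 j [ 0.5   0.59 -0.3   0.01 -0.69 -0.24]
shift m [ 0.3099  0.1054 -0.2643] turn 0.27
```

```bash
python3 - <<'E'
from h import *
delta([529,-197,240],-75)
E
```

```text
t 10.25 pos [583.1 134.7  23. ] yaw -74.73 tilt z [-0.007 -0.008 -1.   ] F [-1.4  0.1  6.4] w 63.4 j [ 0.5   0.59 -0.3   0.01 -0.69 -0.24]
shift m [ 0.3069  0.1415 -0.214 ] turn 0.27
```

>>> {"method": "jog_arm", "body": {
  "increments": [
    [0, 0, -0.05, 0],
    [0.01, 0.005, -0.11, 0],
    [0.05, 0.022, -0.15, 0],
    [0.1, 0.046, -0.18, 0],
    [0.155, 0.071, -0.205, 0],
    [0.21, 0.097, -0.214, 0],
    [0.265, 0.122, -0.214, 0],
    [0.307, 0.142, -0.214, 0.3],
    [0.307, 0.142, -0.214, 0.3],
    [0.307, 0.142, -0.214, 0.3]
  ]
}}

```text
clock: 11.5
position: [528.1, -197.2, 239.3]
ee_rot: [0.793, -0.609, -0.001, 0.005]
contact_force: [-0.2, -0.6, -1.0]
gripper_width: 63.1
```

```bash
python3 - <<'E'
from h import *
s=read_state();im=get_image("wrist");cv2.imwrite("pics/w6.png",im[:,:,::-1])
import pickle;pickle.dump((s,im),open("w6.pkl","wb"))
delta([529,-197,240],-75)
print(proj("wrist",[550,-275,155],s),proj("wrist",[550,-275,125],s))
u,v=proj("wrist",[550,-275,145],s).astype(int)
x0,y0=max(u-75,0),max(v-62,0)
cv2.imwrite("pics/w6c.png",cv2.resize(im[y0:y0+125,x0:x0+150,::-1],None,fx=5,fy=5,interpolation=cv2.INTER_CUBIC)[:600]);print(x0,y0)
E
```

```text
t 11.55 pos [ 528.3 -196.6  239.5] yaw -75.02 tilt z [-0.008 -0.007 -1.   ] F [ 0.1  0.1 -0.1] w 63.2 j [-0.06  0.29 -0.16  0.01 -1.13  0.32]
shift m [ 0.0005 -0.0005 -0.0005] turn -0.02
[311.27630022  97.96538097] [311.49180072  99.19034989]
236 36
```

View pics/w6.png

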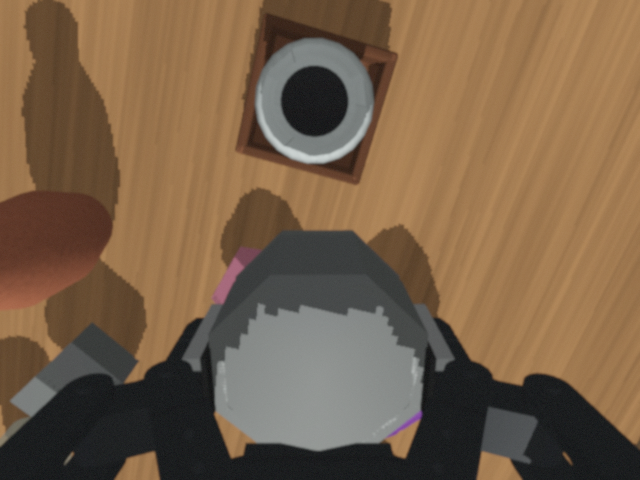

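View pics/w6c.png

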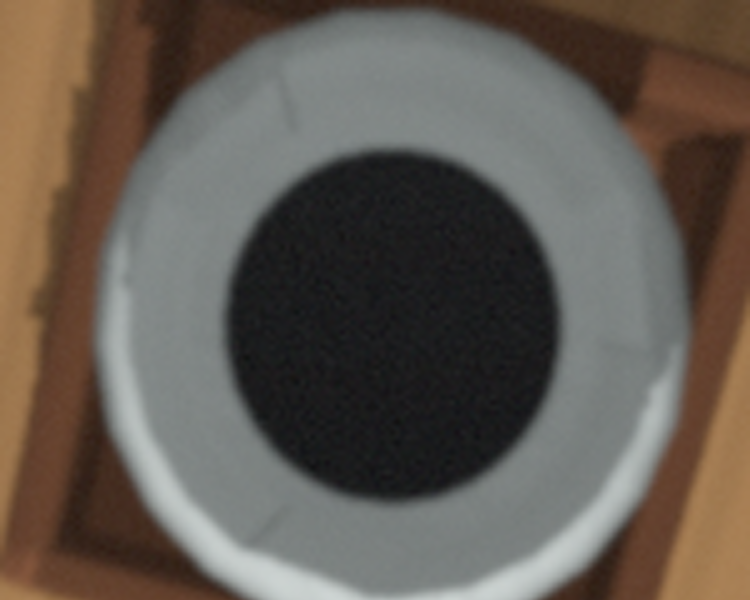

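```bash
python3 - <<'E'
from h import *
import pickle
s,im=pickle.load(open("w6.pkl","rb"))
g=cv2.cvtColor(im,cv2.COLOR_RGB2GRAY)[36:166,236:396]
o=cv2.resize(g,None,fx=4.6,fy=4.6,interpolation=cv2.INTER_CUBIC)
o=np.clip((o.astype(float)-85)*4.5,0,255).astype(np.uint8)
cv2.imwrite("pics/w6d.png",o)
E
```

```text
(no output)
```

View pics/w6d.png

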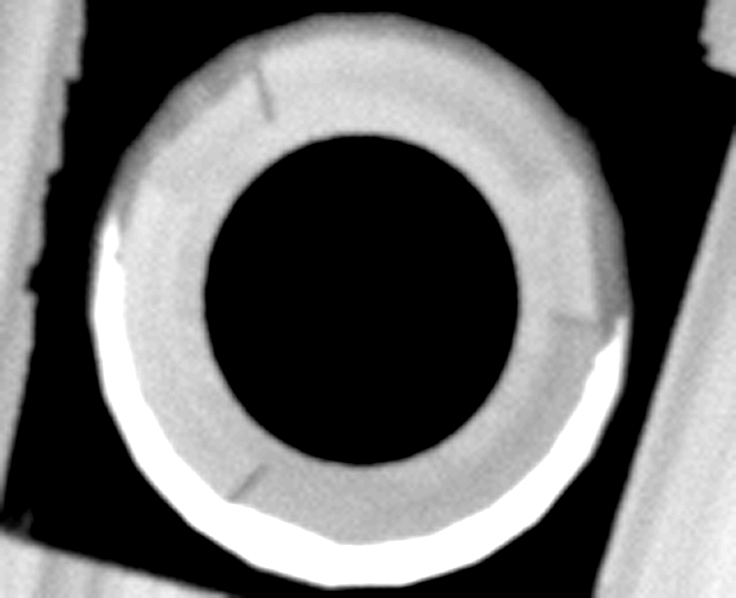

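```bash
python3 - <<'E'
from h import *
a=cv2.imread("pics/scene0.png");b=cv2.imread("pics/side0.png")
f=lambda im,x,y,w,h,k:np.clip((cv2.resize(im[y:y+h,x:x+w],None,fx=k,fy=k,interpolation=cv2.INTER_CUBIC).astype(float)-90)*1.7,0,255).astype(np.uint8)
cv2.imwrite("pics/c7.png",np.hstack([f(a,176,198,35,35,11),f(b,332,122,35,35,11)]))
def ann(n,a,z,r=26):return proj(n,[550+r*np.cos(np.radians(a)),-274+r*np.sin(np.radians(a)),z])
for n,x,y in [("scene",176,198),("side",332,122)]:
    for a_ in (71,98,106,191,218,226,311,338,346): print(n,a_,((ann(n,a_,152)-[x,y])*11).round(),end=" ")
    print()
E
```

```text
scene 71 [264. 192.] scene 98 [301. 155.] scene 106 [307. 143.] scene 191 [216.  58.] scene 218 [152.  62.] scene 226 [133.  67.] scene 311 [ 34. 173.] scene 338 [ 60. 205.] scene 346 [ 73. 212.] 
side 71 [107. 206.] side 98 [176. 220.] side 106 [197. 221.] side 191 [341. 140.] side 218 [326. 100.] side 226 [315.  90.] side 311 [117.  58.] side 338 [64. 83.] side 346 [52. 93.]
```

View pics/c7.png

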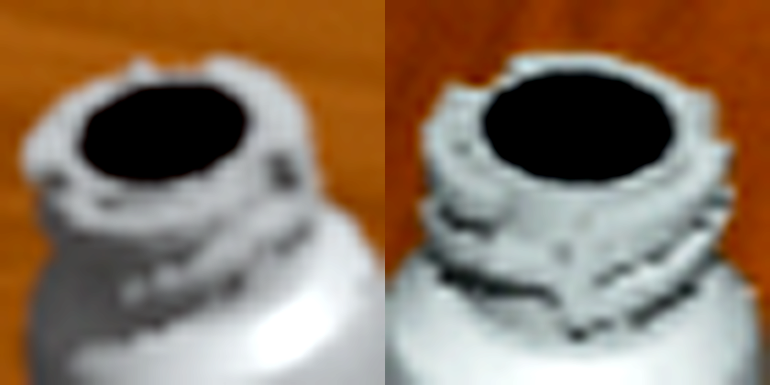

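```bash
python3 - <<'E'
from h import *
import pickle
s,im=pickle.load(open("w6.pkl","rb"))
g=cv2.cvtColor(im,cv2.COLOR_RGB2GRAY)
m=np.zeros_like(g);m[50:150,260:370]=(g[50:150,260:370]<60)
k,l,st,ce=cv2.connectedComponentsWithStats(m)
for i in range(1,k):
    if st[i,4]>1000:
        print(st[i],ce[i],onplane("wrist",*ce[i],155,s), onplane("wrist",st[i,0],ce[i][1],155,s)-onplane("wrist",st[i,0]+st[i,2],ce[i][1],155,s))
# cap held: top-face edges: left/right in the image
for nm,u,v in [("L",215,380),("R",423,380)]: print(nm,onplane("wrist",u,v,s["position"][2]+21,s).round(1))
print(s["position"])
E
```

```text
[ 282   67   66   69 3577] [314.1067934  100.75649986] [ 548.34862755 -274.11217166  155.        ] [30.9637674   8.23833799  0.        ]
L [ 556.7 -188.1  260.3]
R [ 496.1 -203.6  260.3]
[ 528.06980159 -197.17250144  239.33186138]
```

```bash
python3 - <<'E'
from h import *
delta([549,-274,205],-75)
E
```

```text
t 11.55 pos [ 528.3 -196.6  239.5] yaw -75.02 tilt z [-0.008 -0.007 -1.   ] F [ 0.1  0.1 -0.1] w 63.2 j [-0.06  0.29 -0.16  0.01 -1.13  0.32]
shift m [ 0.0799 -0.0003  0.0348] turn -0.02
```

>>> {"method": "jog_arm", "body": {
  "increments": [
    [0.03, 0, 0, 0],
    [0.06, 0, 0.01, 0],
    [0.08, 0, 0.025, 0],
    [0.08, 0, 0.035, 0],
    [0.08, 0, 0.035, 0],
    [0.08, 0, 0.035, 0]
  ]
}}

```text
clock: 12.3
position: [549.0, -273.5, 205.3]
ee_rot: [0.794, -0.608, -0.001, 0.005]
contact_force: [-0.3, 0.1, -0.4]
gripper_width: 63.4
```

```bash
python3 - <<'E'
from h import *
delta([549,-274,175],-75)
cv2.imwrite("pics/a8.png",get_image("side")[:,:,::-1]);cv2.imwrite("pics/b8.png",get_image("scene")[:,:,::-1])
a=cv2.imread("pics/b8.png");b=cv2.imread("pics/a8.png")
f=lambda im,x,y,w,h,k:cv2.resize(im[y:y+h,x:x+w],None,fx=k,fy=k,interpolation=cv2.INTER_CUBIC)
cv2.imwrite("pics/c8.png",np.hstack([f(a,150,140,100,140,4),f(b,295,80,100,140,4)]))
E
```

```text
t 12.3 pos [ 549.  -273.5  205.3] yaw -74.95 tilt z [-0.008 -0.007 -1.   ] F [-0.3  0.1 -0.4] w 63.4 j [-0.19  0.4  -0.09  0.01 -1.09  0.45]
shift m [ 0.0004 -0.0002  0.0303] turn 0.05
```

View pics/c8.png

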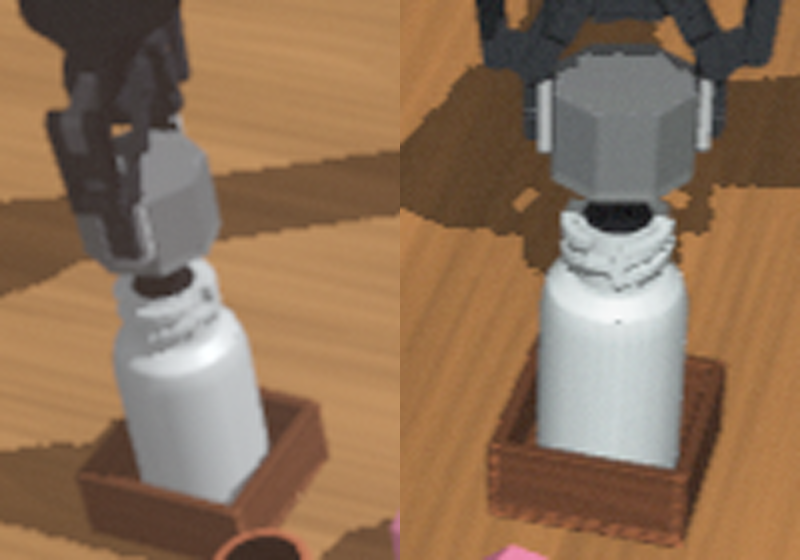

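```bash
python3 - <<'E'
from h import *
for z in (204,185,150,100): print(z,proj("side",[549,-274,z]).round(2),proj("scene",[549,-274,z]).round(2))
def spans(fn,hsvf,rows,x0,x1):
    im=cv2.imread(fn);h=cv2.cvtColor(im,cv2.COLOR_BGR2HSV)
    for r in rows:
        xs=np.where(hsvf(h[r,x0:x1].astype(int)))[0]+x0
        print(fn,r,xs.min(),xs.max(),(xs.min()+xs.max())/2)
spans("pics/a8.png",lambda h:(h[:,1]<60),[104,108,112,118,124],334,370)
spans("pics/a8.png",lambda h:(h[:,1]<60)&(h[:,2]>110),[134,138,160,170,180,190],325,380)
E
```

```text
204 [350.72 109.92] [187.14 190.  ]
185 [350.31 118.99] [188.89 197.63]
150 [349.59 135.15] [192.01 211.2 ]
100 [348.6  157.05] [196.23 229.51]
pics/a8.png 104 334 369 351.5
pics/a8.png 108 334 369 351.5
pics/a8.png 112 334 369 351.5
pics/a8.png 118 334 368 351.0
pics/a8.png 124 334 367 350.5
pics/a8.png 134 335 362 348.5
pics/a8.png 138 336 363 349.5
pics/a8.png 160 330 366 348.0
pics/a8.png 170 330 365 347.5
pics/a8.png 180 330 365 347.5
pics/a8.png 190 329 364 346.5
```

>>> {"method": "jog_arm", "body": {
  "increments": [
    [0, 0, 0.012, 0],
    [0, 0, 0.024, 0],
    [0, 0, 0.03, 0],
    [0, 0, 0.034, 0],
    [0, 0, 0.036, 0]
  ]
}}

```text
clock: 13.02
position: [548.9, -274.0, 169.5]
ee_rot: [0.794, -0.608, -0.001, 0.005]
contact_force: [-0.5, 0.1, -1.0]
gripper_width: 63.1
```

```bash
python3 - <<'E'
from h import *
delta([549,-274,166],-75)
E
```

```text
t 13.03 pos [ 548.9 -274.   169.5] yaw -74.96 tilt z [-0.007 -0.008 -1.   ] F [-0.5  0.1 -1. ] w 63.1 j [-0.2   0.43 -0.13  0.01 -1.01  0.45]
shift m [ 0.     -0.0002  0.0035] turn 0.04
```

>>> {"method": "jog_arm", "body": {
  "increments": [
    [0, 0, 0.002, 0],
    [0, 0, 0.003, 0],
    [0, 0, 0.004, 0],
    [0, 0, 0.004, 0]
  ]
}}

```text
clock: 13.52
position: [548.9, -274.1, 166.6]
ee_rot: [0.794, -0.608, -0.0, 0.005]
contact_force: [-3.1, 2.1, 5.4]
gripper_width: 63.0
```

```bash
python3 - <<'E'
from h import *
delta([549,-274,166],-75)
E
```

```text
t 13.53 pos [ 548.9 -274.1  166.6] yaw -74.94 tilt z [-0.006 -0.008 -1.   ] F [-3.1  2.1  5.4] w 63.0 j [-0.2   0.43 -0.14  0.01 -1.01  0.45]
shift m [-0.0001 -0.0001  0.0006] turn 0.06
```

>>> {"method": "jog_arm", "body": {
  "increments": [
    [0, 0, -0.0005, 0],
    [0, 0, -0.0005, 0],
    [0, 0, -0.0005, 0]
  ],
  "hand": 0.8
}}

```text
clock: 13.9
position: [548.9, -274.1, 166.8]
ee_rot: [0.794, -0.608, -0.0, 0.005]
contact_force: [-0.1, 0.6, -0.7]
gripper_width: 76.8
```

```bash
python3 - <<'E'
from h import *
delta([549,-274,166.5],-75)
s=read_state()
ims=[get_image(n)[:,:,::-1] for n in("scene","side","wrist")]
f=lambda im,x,y,w,h,k:cv2.resize(im[y:y+h,x:x+w],None,fx=k,fy=k,interpolation=cv2.INTER_CUBIC)
cv2.imwrite("pics/c9.png",np.hstack([f(ims[0],150,150,90,120,5),f(ims[1],305,90,70,120,5)])[:600])
cv2.imwrite("pics/w9.png",ims[2])
E
```

```text
t 13.9 pos [ 548.9 -274.1  166.8] yaw -74.95 tilt z [-0.007 -0.008 -1.   ] F [-0.1  0.6 -0.7] w 76.8 j [-0.2   0.43 -0.14  0.01 -1.01  0.45]
shift m [-0.0001 -0.0001  0.0003] turn 0.05
```

View pics/c9.png

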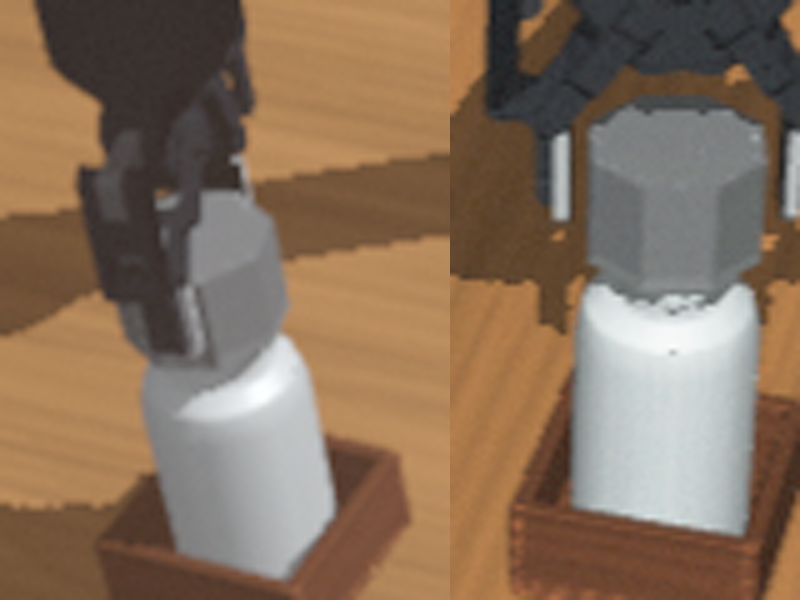

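View pics/w9.png

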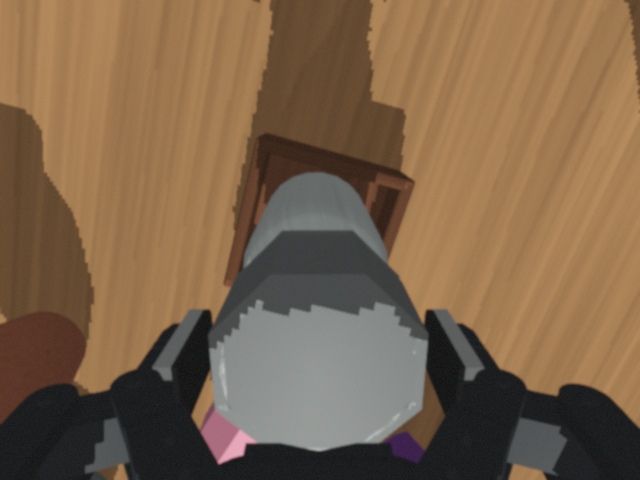

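>>> {"method": "jog_arm", "body": {
  "increments": [
    [0, 0, 0, 0],
    [0, 0, 0, 0],
    [0, 0, 0, 0],
    [0, 0, 0, 0]
  ],
  "hand": -1
}}

```text
clock: 14.55
position: [549.1, -274.2, 167.1]
ee_rot: [0.794, -0.608, 0.0, 0.005]
contact_force: [0.1, -0.3, 2.2]
gripper_width: 63.8
```

>>> {"method": "jog_arm", "body": {
  "increments": [
    [0, 0, 0.001, -8],
    [0, 0, 0.002, -16],
    [0, 0, 0.002, -24],
    [0, 0, 0.002, -30],
    [0, 0, 0.002, -33],
    [0, 0, 0.003, -36]
  ]
}}

```text
clock: 15.3
position: [550.1, -274.3, 166.1]
ee_rot: [0.943, -0.333, 0.0, 0.005]
contact_force: [1.2, 0.3, -0.5]
gripper_width: 63.1
```

```bash
python3 - <<'E'
from h import *
delta([549,-274,166.5],-75)
print(read_state()["wrist_torque"])
E
```

```text
t 15.3 pos [ 550.1 -274.3  166.1] yaw -38.84 tilt z [-0.003 -0.009 -1.   ] F [ 1.2  0.3 -0.5] w 63.1 j [-0.2   0.43 -0.14  0.01 -1.    1.08]
shift m [-0.001   0.0004 -0.0004] turn 36.16
[-0.02790072 -0.00864341  0.03188251]
```

>>> {"method": "jog_arm", "body": {
  "increments": [
    [0, 0, 0.003, -1],
    [0, 0, 0.006, -2],
    [0, 0, 0.006, -2],
    [0, 0, 0.006, -2]
  ]
}}

```text
clock: 15.8
position: [549.8, -274.4, 159.6]
ee_rot: [0.949, -0.316, -0.0, 0.005]
contact_force: [-0.5, -0.3, -1.9]
gripper_width: 63.2
```

```bash
python3 - <<'E'
from h import *
delta([549,-274,158],-75)
print(read_state()["wrist_torque"])
E
```

```text
t 15.8 pos [ 549.8 -274.4  159.6] yaw -36.86 tilt z [-0.004 -0.009 -1.   ] F [-0.5 -0.3 -1.9] w 63.2 j [-0.2   0.44 -0.15  0.01 -0.99  1.12]
shift m [-0.0009  0.0002  0.0016] turn 38.14
[-0.01646818  0.05092091  0.00087269]
```

>>> {"method": "jog_arm", "body": {
  "increments": [
    [0, 0, 0.001, 0],
    [0, 0, 0.002, 0],
    [0, 0, 0.003, 0],
    [0, 0, 0.003, 0]
  ]
}}

```text
clock: 16.3
position: [549.9, -274.5, 157.8]
ee_rot: [0.949, -0.316, 0.0, 0.005]
contact_force: [-1.8, 0.1, 5.1]
gripper_width: 63.4
```

```bash
python3 - <<'E'
from h import *
delta([549,-274,158],-75)
print(read_state()["wrist_torque"])
E
```

```text
t 16.3 pos [ 549.9 -274.5  157.8] yaw -36.84 tilt z [-0.003 -0.01  -1.   ] F [-1.8  0.1  5.1] w 63.4 j [-0.2   0.44 -0.15  0.01 -0.98  1.12]
shift m [-0.001   0.0001 -0.0002] turn 38.16
[0.35139452 0.63988302 0.0098727 ]
```

>>> {"method": "jog_arm", "body": {
  "increments": [
    [0, 0, 0.0003, 9],
    [0, 0, 0.0008, 18],
    [0, 0, 0.0016, 27],
    [0, 0, 0.0024, 36],
    [0, 0, 0.0032, 45],
    [0, 0, 0.004, 54],
    [0, 0, 0.0048, 63],
    [0, 0, 0.005, 66],
    [0, 0, 0.005, 66]
  ]
}}

```text
clock: 17.42
position: [550.2, -274.7, 153.5]
ee_rot: [-0.624, 0.781, -0.003, -0.004]
contact_force: [-0.6, 0.4, 1.7]
gripper_width: 63.3
```

```bash
python3 - <<'E'
from h import *
delta([549,-274,152],-120)
print(read_state()["wrist_torque"])
E
```

```text
t 17.43 pos [ 550.2 -274.7  153.5] yaw -102.79 tilt z [-0.002 -0.01  -1.   ] F [-0.6  0.4  1.7] w 63.3 j [-0.2   0.45 -0.15  0.01 -0.97 -0.04]
shift m [-0.0004  0.0014  0.0015] turn 17.21
[0.06849928 0.17144125 0.01226997]
```

>>> {"method": "jog_arm", "body": {
  "increments": [
    [0, 0, 0.0006, 5],
    [0, 0, 0.001, 10],
    [0, 0, 0.0014, 14],
    [0, 0, 0.0016, 17],
    [0, 0, 0.0018, 20],
    [0, 0, 0.0018, 20]
  ]
}}

```text
clock: 18.18
position: [550.6, -273.7, 151.9]
ee_rot: [-0.481, 0.877, -0.004, -0.003]
contact_force: [-0.8, 5.0, 3.2]
gripper_width: 63.1
```

```bash
python3 - <<'E'
from h import *
delta([549,-274,152],-120)
s=read_state();print(s["wrist_torque"],s["joint_efforts"].round(2))
E
```

```text
t 18.18 pos [ 550.6 -273.7  151.9] yaw -122.51 tilt z [-0.002 -0.01  -1.   ] F [-0.8  5.   3.2] w 63.1 j [-0.19  0.45 -0.16  0.01 -0.97 -0.38]
shift m [ 0.0011  0.0012 -0.0001] turn -2.51
[1.53664462 0.15709864 1.04216834] [ -3.75 -38.21  16.49   4.08   0.41  -1.08]
```

>>> {"method": "jog_arm", "body": {
  "increments": [
    [0, 0, 0.0004, 2],
    [0, 0, 0.0006, 4],
    [0, 0, 0.0006, 4]
  ]
}}

```text
clock: 18.55
position: [550.7, -273.7, 151.9]
ee_rot: [-0.452, 0.892, -0.004, -0.003]
contact_force: [-3.3, 1.9, 5.3]
gripper_width: 63.4
```

```bash
python3 - <<'E'
from h import *
delta([549,-274,152],-120)
s=read_state();print(s["wrist_torque"],s["joint_efforts"].round(2))
E
```

```text
t 18.55 pos [ 550.7 -273.7  151.9] yaw -126.28 tilt z [-0.002 -0.011 -1.   ] F [-3.3  1.9  5.3] w 63.4 j [-0.19  0.45 -0.16  0.01 -0.97 -0.45]
shift m [ 0.0013  0.0012 -0.0001] turn -6.28
[0.89717202 0.69217421 3.15977228] [ -4.09 -36.97  16.5    2.18   0.81  -3.16]
```

>>> {"method": "jog_arm", "body": {
  "increments": [
    [0, 0, 0, 0],
    [0, 0, 0, 0],
    [0, 0, 0, 0],
    [0, 0, 0, 0]
  ],
  "hand": 1
}}

```text
clock: 19.05
position: [550.6, -273.9, 151.7]
ee_rot: [-0.451, 0.893, -0.004, -0.003]
contact_force: [-0.5, 0.3, -0.7]
gripper_width: 85.0
```

>>> {"method": "jog_arm", "body": {
  "increments": [
    [0, 0, -0.03, 0],
    [0, 0, -0.07, 0],
    [-0.03, 0, -0.11, 0],
    [-0.07, 0, -0.13, 0],
    [-0.07, 0, -0.13, 0],
    [-0.07, 0, -0.13, 0]
  ]
}}

```text
clock: 19.8
position: [591.8, -216.1, 280.1]
ee_rot: [-0.451, 0.893, -0.004, -0.004]
contact_force: [-0.1, -1.0, 0.3]
gripper_width: 85.8
```

```bash
python3 - <<'E'
from h import *
import pickle
s=read_state();w=get_image("wrist");a=get_image("scene");b=get_image("side")
pickle.dump((s,w,a,b),open("f.pkl","wb"))
delta([549,-274,152],-120)
cv2.imwrite("pics/w10.png",w[:,:,::-1]);cv2.imwrite("pics/sc10.png",a[:,:,::-1]);cv2.imwrite("pics/sd10.png",b[:,:,::-1])
f=lambda im,x,y,w,h,k:cv2.resize(im[y:y+h,x:x+w,::-1],None,fx=k,fy=k,interpolation=cv2.INTER_CUBIC)
cv2.imwrite("pics/c10.png",np.hstack([f(a,160,170,75,110,5),f(b,310,100,75,110,5)]))
for z in (172,150,128): print(z,proj("side",[549.5,-274,z]).round(1),proj("scene",[549.5,-274,z]).round(1))
E
```

```text
t 19.95 pos [ 591.5 -216.8  280. ] yaw -126.47 tilt z [-0.004 -0.01  -1.   ] F [0.5 0.  0.2] w 85.6 j [-0.09  0.37  0.07  0.01 -1.27 -0.55]
shift m [0.0699 0.0006 0.1288] turn -6.47
172 [349.8 125. ] [189.9 202.9]
150 [349.3 135.1] [191.9 211.3]
128 [348.9 144.9] [193.8 219.5]
```

View pics/c10.png

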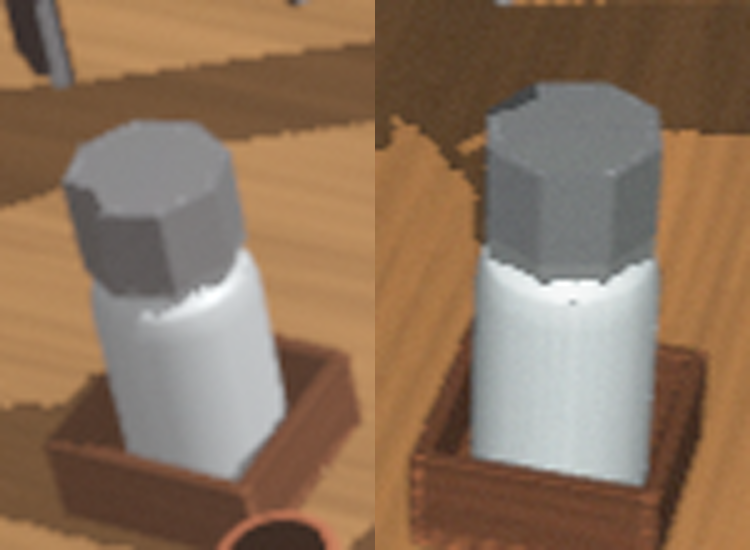

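View pics/w10.png

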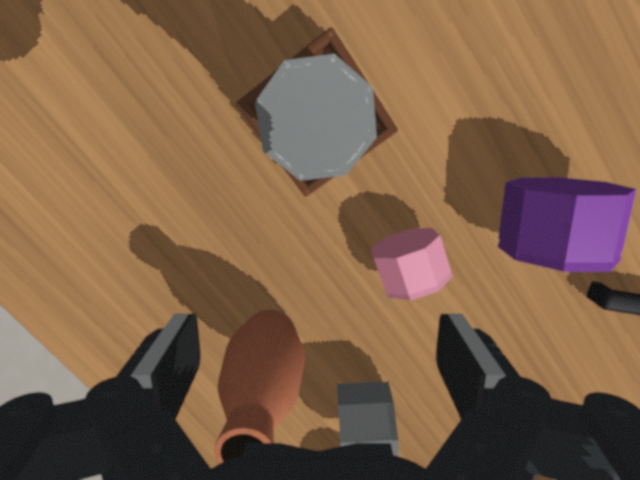

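View pics/sc10.png

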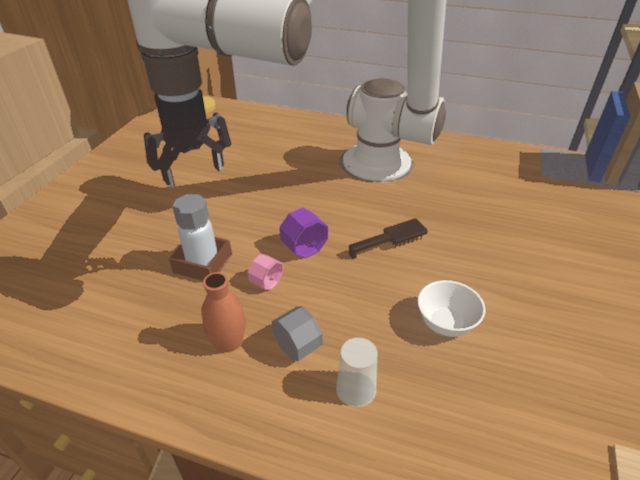

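```bash
python3 - <<'E'
from h import *
import pickle
s,im,a,b=pickle.load(open("f.pkl","rb"))
hsv=cv2.cvtColor(im,cv2.COLOR_RGB2HSV);m=np.zeros((480,640),np.uint8);m[40:195,240:395]=(hsv[40:195,240:395,1]<60)
k,l,st,ce=cv2.connectedComponentsWithStats(m);i=1+np.argmax(st[1:,4])
cn=cv2.convexHull(max(cv2.findContours((l==i).astype(np.uint8),0,1)[0],key=cv2.contourArea))
for z in (172,178):
    W=np.array([onplane("wrist",*p,z,s)[:2] for p in cn[:,0]],np.float32)
    mo=cv2.moments(W.reshape(-1,1,2));c=np.array([mo["m10"],mo["m01"]])/mo["m00"]
    H=np.array([max((W-c)@np.array([np.cos(t),np.sin(t)])) for t in np.radians(np.arange(360))]);w=H[:180]+H[180:]
    wf=[np.mean([w[(t+45*k)%180] for k in range(4)]) for t in range(45)]
    print(z,"centre",c,"area",mo["m00"],"flat dir",np.argmin(wf),np.min(wf),np.max(wf))
# height by triangulation of near top corner / top face centre
def cen(I,x0,y0,x1,y1):
    h=cv2.cvtColor(I,cv2.COLOR_RGB2HSV)[y0:y1,x0:x1]; g=h[...,2]
    return h
print(onplane("scene",160+155/5,170+168/5,172),onplane("side",310+(573-375)/5,100+128/5,172))
print(tri([ray("scene",160+155/5,170+168/5),ray("side",310+(573-375)/5,100+128/5)]))
# bystanders before/after: image difference
for n,f0,I in (("scene","pics/scene0.png",a),("side","pics/side0.png",b)):
    d=np.abs(cv2.imread(f0)[:,:,::-1].astype(int)-I).max(2)
    for nm,(x,y,w_,h_) in ({"bowl":(420,285,65,50),"tumbler":(338,342,40,62),"vase":(202,276,44,76),"brush":(347,220,82,38)} if n=="scene" else {"bowl":(210,385,98,84),"tumbler":(135,280,55,75),"vase":(212,155,45,88),"brush":(375,315,97,107)}).items():
        print(n,nm,np.mean(d[y:y+h_,x:x+w_]>40).round(3))
E
```

```text
172 centre [ 548.13268163 -273.9842614 ] area 3438.413936846424 flat dir 15 64.90213629290123 68.80859043743393
178 centre [ 548.03896741 -274.05589902] area 3264.529671530705 flat dir 15 63.23976128101336 67.04616255298318
[ 550.97663015 -270.69049645  172.        ] [ 549.39895825 -272.07232588  172.        ]
(array([ 549.60410501, -271.95167733,  171.38709548]), [np.float64(0.6017555720940712), np.float64(0.6017555720939994)])
scene bowl 0.0
scene tumbler 0.0
scene vase 0.0
scene brush 0.458
side bowl 0.0
side tumbler 0.0
side vase 0.0
side brush 0.519
```

View pics/sd10.png

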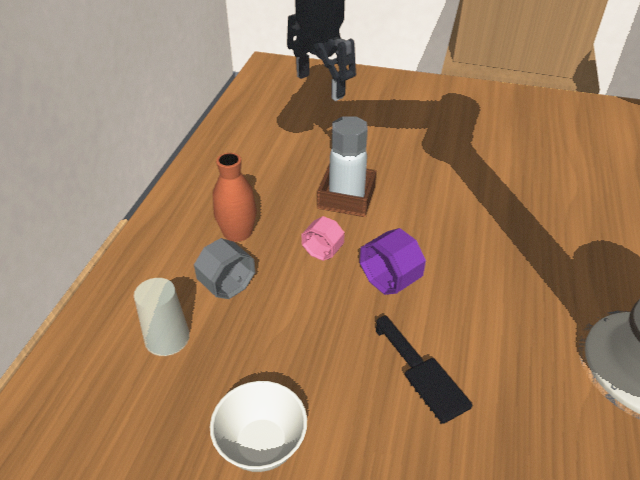

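```bash
python3 -c "
from bench import *
print(job_done())"
```

```text
the job is handed in; nothing more can be done
None
```

The cap is screwed fully home on the bottle and released. I handed the job in at about 20 s, with the gripper open and well clear.

**What I did**
- I took the smaller grey cap, at scene pixel (322,292), and carried it lying down to clear space. The tool cannot be tilted by the jogs, so I tipped it upright there with one push of the shut fingers.
- I gripped it from above and set it on the thread with a lug at about 45°, then let go. It stayed standing level on top, with cap_mid about 165.6 mm above the sideboard.
- I gripped it again and turned it about 38° anticlockwise. It then went down freely and seated in the gap, about 9 mm lower.
- I turned it about 85° clockwise until the wrist torque climbed to 1.0 and then 3.2 N m with no further drop. The gripper went about 4–6° past the expected stop, so the cap probably slipped a little in the fingers.

**Last checks**
- **Height:** the cap's top measures 171.4 mm, against 172 expected when home.
- **Angle:** its flats lie at 15°, which puts a lug at 0° (repeating every 120°), as it should be.
- **Position:** it sits centred on the neck to within the 2 mm calibration.
- **Bowl, tumbler, vase:** their image regions are unchanged from the start in both fixed cameras.
- **Hairbrush:** its region did differ between the pictures. I put that down to the arm's shadow lying on it at the start, since its outline is at the same pixels.

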